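Mount a valve casing on the leaning spigot and lock it

ROBOT

A 6-joint arm with a two-finger parallel gripper is mounted at the origin on the work surface. World frame = base frame: x ahead of the robot, y to its left, z up, the work surface at z = 0. Lengths are in m, angles in degrees, forces in N, time in s.
With the tool pointing down it reaches from about 0.375 to 0.9 m from the base axis. Payload 3.1 kg.
Tool frame: the origin (TCP) lies at the very end of the fingers, on their centre line; the grasp point (between the pads) lies 19 mm behind it; z points along the fingers, y is the line along which they close (so a half turn about z gives the same grasp; the last joint's range is limited). The gripper opens to 87 mm and grips with 3 to 60 N. Pads are 19 mm wide; open, the fingers measure 117 mm over their backs; the gripper's body (75 mm by 190 mm) begins 51 mm behind the grasp point.
Start: joints at [-73.425, 30.224, 82.088, -0, 67.689, -10.227], TCP at [0.282, -0.558, 0.223] pointing down, gripper open.
Joint ranges: [-176.69, 176.69], [-43.24, 126.21], [12.49, 139.97], [-82, 262], [0, 151.66], [-163.58, 163.58]. Speed limits (degrees/s): [159.86, 159.86, 180, 180, 180, 180].

INTERFACE

Orientations are given as [roll, pitch, yaw] about the fixed x, y, z axes, in that order (R = Rz(yaw) Ry(pitch) Rx(roll)).
In Python, from cell import monitor, optics, workorder gives the robot as it stands.
- The arm moves only by the tool move_arm, never from a script. Its argument "increments" is a list of rows, each a list of 7 numbers: the opening, from -1 (shut) to 1 (fully open), then the shift along the tool's x, y, z in mm, then the turn, a rotation vector about the tool's x, y, z in degrees. A call has exactly 5 rows; each row is the pose to reach, as a shift and turn from the pose commanded when the call began, along the tool's axes at that moment; what a row does not reach only later rows make up. A row lasts 1/8 s, in which the tool goes at most 62.5 mm and 10.7 degrees, less where a joint would pass 70% of its speed; a pose out of reach is approached as far as the arm can. A call with a gripper value outside its range is refused whole. The fingers move at their own pace and stop on an object; "squeeze" is the grip in N (left out, the last holds). Time passes only in rows, so rows that repeat a pose let the fingers close, or fill a call up. It gives the time, the measured TCP pose, the force, the opening and the grip force at its end, in the units of the state.
- monitor.sense(): the state, without advancing time (a new reading comes with each control period).
- optics.camera(name): name is "side" or "top" or "wrist"; returns the picture (400x640x3 uint8, red, green, blue); there is no depth.
- optics.get_calibration(name): a dict with "fx", "fy", "cx", "cy" (pixels), "dist_coeffs" ([k1, k2, p1, p2, k3] as OpenCV has them; the pictures are not rectified), "rvec" (rotation vector, rad) and "tvec" (3), from world to camera coordinates, as OpenCV has them. Camera axes: x right, y down, z forward; pixel columns grow to the right and rows downward; lengths in m; the calibration is good to about 2 mm. A picture is of the moment at which its call begins: read the wrist's pose just before it. get_calibration takes no time and is no camera call; for the wrist camera it gives the pose at the moment of the call.
- workorder.close_job(): hands the job in; it is judged then, once.
Trained networks look in the newest picture that a camera, given by its name, has taken for a name from the list of things; names that differ only in an ending like _2 or _b are one class to them, and where a whole thing is asked for, a point or a joint stands for the part that bears it (a point fixed in the world has none). Each returns a list of dicts, best first, with "conf" (0 to 1); they miss things now and then, are a little off and sometimes report something else, mostly with a low value. They report only what shows in the picture. A call takes as long as a camera call. They do not tell look-alikes from the thing itself.
- optics.boxes_of(camera, thing): "position" ([x, y, z] in m, in world coordinates, good to about 4 mm: the middle of the surface that is visible of it).
- optics.outline_of(camera, thing): "mask" (400x640 bool, what is visible of it).
The state is a dict: "clock": time; "joint_pos": joint angles; "qvel": joint speeds; "joint_efforts": joint torques, N m; "ee_pos": TCP position; "eef_rot": TCP orientation; "wrist_force": force on the tool from outside, world axes, zero at the start; "torque": the same for the moment, N m; "width": finger opening in m; "grip_force": force on a finger pad.
Only numpy, scipy, OpenCV 4.12 (cv2) and the standard library are available. Lean on these libraries where they do the work, as an engineer would, in place of code of your own. Each camera call takes 0.05 s, during which the arm holds its last target. There are 200 camera calls.

TASK

Take the brass valve casing with the wide flange at its foot and slide it, flange first, fully home onto the leaning spigot of the aluminium fixture, lowering it under control instead of letting it drop. Then swing the fixture's cam lever round to its stop so that its claw covers the flange and locks the casing. Leave everything else on the bench where it is.

Things in the scene. Friction and masses are not known exactly. Their poses are not given: they have to be found in the camera images.
- casing: The loose brass valve casing, an open tube 100 mm long, outer diameter 30 mm, bore 24.8 mm, with a flange 48 mm in diameter and 8 mm thick round its foot; about 160 g. It starts upright, flange down, on the bench. Origin: centre of the flange's underside; z runs along the tube from flange to top.
- spigot: Fixed steel spigot of the aluminium fixture, 21 mm in diameter, leaning 30 degrees from vertical, its top towards the robot, on a round flat steel seat (54 mm wide) where the casing's flange rests when home. Origin: middle of the seat, at the spigot's root, 88 mm above the bench; z runs up the leaning spigot, y is level, towards the lever's pivot, x points uphill, away from the robot.
- spigot_tip (a point): The top end of the spigot, on its axis, 58 mm from the seat; the last 15 mm taper to 10 mm across. Axes as the spigot's. The aluminium head plate round the seat lies 6 mm below it and reaches 50 mm in x both ways and from -48 to +78 mm in y; the fixture's base plate on the bench is 170 by 160 mm.
- lever (a joint): Angle of the cam lever about its pivot, whose axis is parallel to the spigot: 0 is fully open, 1.5 rad is locked, at the stop. It grows clockwise seen from the spigot's top: the grip starts on the robot's side of the pivot and swings outward, to the spigot's +y side. It stays where it is left; about 2 N at the grip moves it.
- lever_pivot (a point): On the pivot axis, level with the claw's underside: 52 mm along y and 10 mm along z from the spigot's origin. The steel claw, 16 mm wide, reaches 34 mm from here, across from the lever's arm, and turns with it; locked, it lies 2 mm above the flange of a casing that is home; it cannot pass one that is not.
- lever_grip (a point): In the lever's upright grip: a red post 18 mm in diameter, parallel to the spigot, 80 mm from the pivot axis. This point is on the post's axis, 75 mm above the seat plane; the post reaches from 45 to 95 mm above the seat plane, with the sloping arm (12 mm thick) below it.
- plain_tube: A brass tube without flange, 75 mm long, 38 mm in diameter, standing upright. Its origin is the centre of its underside. Bystander.
- oil_bottle: A white plastic oil bottle with black cap, 44 mm in diameter, 115 mm high. Its origin is the centre of its underside. Bystander.
- cap0: A silver valve cap, 30 mm in diameter, 20 mm high. Its origin is the centre of its underside. Bystander.
- cap1: A second silver valve cap, like the first. Its origin is the centre of its underside. Bystander.
- mouthpiece: A yellow brass mouthpiece 87 mm high, standing on its 27 mm wide cup rim. Its origin is the centre of its underside. Bystander.
- mandrel: A steel lapping mandrel 167 mm long lying on the bench, knurled handle 26 mm thick with a cross bar, along its x axis. Bystander.
- compound_tin: A low round tin, 64 mm in diameter, 45 mm high. Its origin is the centre of its underside. Bystander.
- brush: A brush lying on the bench along its x axis. Bystander.
There are look-alikes about, which are no part of the job. What is shaped like the casing but green, red or turquoise is not meant.

How it is judged:
By the outcome, as a careful person would: the job done as asked, in the order asked, and still so for the second after the job is handed in, with the robot touching nothing.
It also fails if it takes over 58 s, if anything falls off the work surface, if the arm or the gripper's body presses on something with over 40 N, if the wrist force passes 120 N, or if a joint passes its speed limit or range.

## Working session

There is one attempt and no reset: what is moved stays moved. The work goes in short steps, Python scripts to look and compute and a tool call to move; the robot and the scene stay as the last step left them, time stands still between calls to the robot, and variables do not carry over. Pictures are saved under pics/ and viewed, at most 13 in all, crops included, and the job is handed in when it is done.

Besides the shell and the picture viewer there is one more tool, called after "Request:" by a JSON object that holds its "name" and its "arguments", one argument or row to a line. move_arm: Moves the arm, as the interface text tells. Its arguments: {"type":"object","properties":{"increments":{"type":"array"},"squeeze":{"type":"number"}},"required":["increments"]}

```bash
ls; mkdir -p pics
cat > h.py <<'E'
import numpy as np, cv2
from scipy.spatial.transform import Rotation as R
from cell import monitor, optics, workorder
def snap(c,f=None,crop=None,scale=1):
    im=optics.camera(c)
    if f:
        o=im if crop is None else im[crop[1]:crop[3],crop[0]:crop[2]]
        o=cv2.resize(o,None,fx=scale,fy=scale,interpolation=cv2.INTER_CUBIC)
        cv2.imwrite('pics/'+f,o[:,:,::-1])
    return im
def cal(c):
    k=optics.get_calibration(c)
    K=np.array([[k['fx'],0,k['cx']],[0,k['fy'],k['cy']],[0,0,1]])
    return K,np.array(k['dist_coeffs']),np.array(k['rvec'],float).reshape(3),np.array(k['tvec'],float).reshape(3)
def proj(c,P):
    K,d,r,t=cal(c); return cv2.projectPoints(np.array(P,float).reshape(-1,1,3),r,t,K,d)[0].reshape(-1,2)
def ray(c,uv):
    K,d,r,t=cal(c); n=cv2.undistortPoints(np.array(uv,float).reshape(-1,1,2),K,d).reshape(-1,2)
    Rm=cv2.Rodrigues(r)[0]; return -Rm.T@t,np.c_[n,np.ones(len(n))]@Rm
def atz(c,uv,z):
    o,D=ray(c,uv); return o+D*((z-o[2])/D[:,2])[:,None]
def tri(ca,ua,cb,ub):
    o1,d1=ray(ca,[ua]);o2,d2=ray(cb,[ub]);d1=d1[0];d2=d2[0]
    A=np.c_[d1,-d2];s=np.linalg.lstsq(A,o2-o1,rcond=None)[0]
    return (o1+s[0]*d1+o2+s[1]*d2)/2,np.linalg.norm(o1+s[0]*d1-o2-s[1]*d2)
def tool(): 
    s=monitor.sense(); return np.array(s['ee_pos']),R.from_euler('xyz',s['eef_rot'],degrees=True)
def delta(p,Rg):
    p0,R0=tool(); return np.round(R0.inv().apply(np.array(p)-p0)*1000,1),np.round((R0.inv()*Rg).as_rotvec(degrees=True),1)
E
python3 - <<'E'
from h import *
print(monitor.sense())
for c in('side','top'):
    snap(c,c+'1.png',scale=1.25)
    for t in('casing','spigot','lever','lever_grip','plain_tube','oil_bottle','cap0','mouthpiece','mandrel','compound_tin','brush'):
        try: print(c,t,[(np.round(b['position'],3).tolist(),round(b['conf'],2),proj(c,b['position'])[0].round().tolist()) for b in optics.boxes_of(c,t)])
        except Exception as e: print(c,t,e)
E
```

```text
pics
{'clock': 0.0, 'joint_pos': array([-7.34270478e+01,  3.02775768e+01,  8.21543926e+01, -2.02044878e-03,
        6.76898100e+01, -1.02276703e+01]), 'qvel': array([ 0.0136631 ,  0.1626197 , -0.01958291,  0.03471519, -0.00119605,
        0.02885909]), 'joint_efforts': array([-6.95508716e-04, -4.40045106e+01, -1.76589704e+01,  6.31265296e-02,
        5.83059294e-02, -1.55590633e-04]), 'ee_pos': array([ 0.2816101 , -0.55715712,  0.2215976 ]), 'eef_rot': array([-1.79879824e+02, -1.97852624e-02,  2.68013707e+01]), 'wrist_force': array([-0.22327164, -0.53001462,  0.3327802 ]), 'torque': array([0.02924972, 0.01940826, 0.02797892]), 'grip_force': 0.0, 'width': 0.08708876730615248}
side casing [([0.435, -0.175, 0.054], 0.77, [385.0, 196.0]), ([0.463, -0.086, 0.051], 0.6, [360.0, 210.0]), ([0.364, -0.087, 0.049], 0.59, [394.0, 225.0]), ([0.542, -0.081, 0.056], 0.58, [333.0, 200.0])]
side spigot [([0.571, 0.098, 0.092], 0.57, [282.0, 223.0])]
side lever []
side lever_grip [([0.507, 0.09, 0.109], 0.78, [305.0, 226.0])]
side plain_tube [([0.61, -0.209, 0.053], 0.52, [338.0, 171.0]), ([0.463, -0
[... 666 characters left out ...]
.0]), ([0.524, 0.095, 0.112], 0.26, [271.0, 220.0])]
top lever [([0.523, 0.089, 0.112], 0.65, [274.0, 220.0]), ([0.584, 0.081, 0.099], 0.31, [278.0, 196.0])]
top lever_grip [([0.524, 0.093, 0.117], 0.83, [272.0, 220.0])]
top plain_tube [([0.618, -0.216, 0.052], 0.46, [395.0, 185.0])]
top oil_bottle [([0.469, -0.269, 0.076], 0.75, [419.0, 244.0]), ([0.464, -0.098, 0.007], 0.73, [348.0, 246.0])]
top cap0 [([0.54, -0.172, 0.013], 0.63, [377.0, 217.0])]
top mouthpiece [([0.709, -0.084, 0.031], 0.44, [343.0, 152.0])]
top mandrel [([0.656, -0.429, 0.021], 0.73, [475.0, 173.0])]
top compound_tin [([0.435, 0.328, 0.04], 0.59, [183.0, 256.0])]
top brush [([0.616, 0.389, 0.016], 0.75, [164.0, 187.0])]
```

View pics/side1.png

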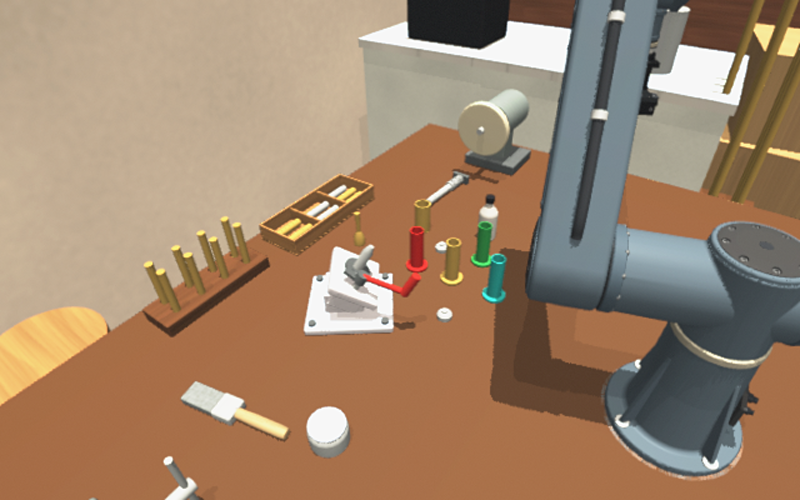

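View pics/top1.png

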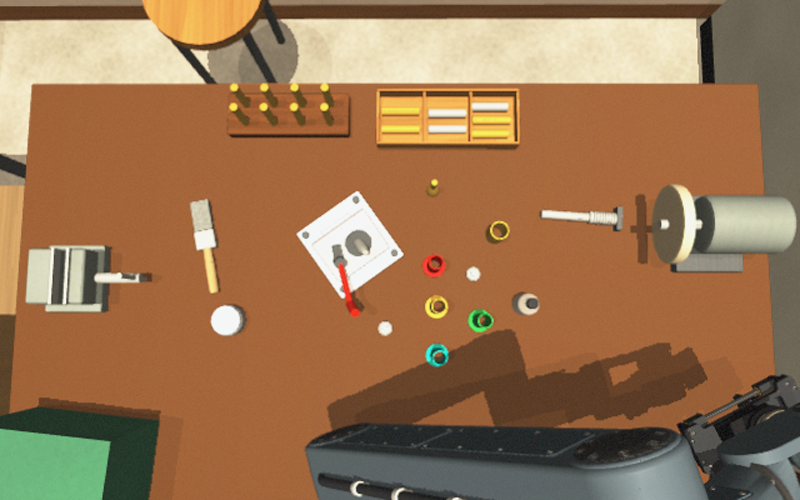

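Side view (1.25x pixels): candidates are brass flanged (453,261), red (416,250), green (482,245), turquoise (495,278), and plain brass tube without flange (422,215). Top view, same scale: brass flanged (436,306), red (433,265), green (481,320), turquoise (437,355), plain tube (498,231). I choose the brass flanged one at top (436,306). The fixture seat is near (357,243) and the red grip near (352,307).

Run:
```python
from h import *
K,d,r,t=cal('wrist'); p,Rt=tool()
Rm=cv2.Rodrigues(r)[0]; c=-Rm.T@t
print(K,d,'cam in tool mm',Rt.inv().apply(c-p)*1000,'axes in tool',(Rt.inv().as_matrix()@Rm.T).round(3))
for c in('top','side'):
    for n in('casing',):
        for o in optics.outline_of(c,n):
            ys,xs=np.nonzero(o['mask']); print(c,o['conf'],xs.min(),xs.max(),ys.min(),ys.max(),optics.camera(c)[o['mask']].mean(0).round())
snap('top','crop.png',(230,140,420,300),4)
```

```text
[[290.14620905   0.         319.11995986]
 [  0.         290.14620905 198.29315318]
 [  0.           0.           1.        ]] [-0.02773796  0.          0.          0.          0.        ] cam in tool mm [ 7.81022751e+01 -1.34342206e-01 -1.61679420e+02] axes in tool [[-0.    -0.96  -0.282]
 [ 1.    -0.    -0.   ]
 [ 0.    -0.282  0.96 ]]
top 0.83 374 393 247 264 [ 65. 151.  67.]
top 0.63 341 357 236 253 [205. 180.  71.]
top 0.63 338 355 203 221 [198.  54.  40.]
top 0.53 340 357 275 292 [ 48. 163. 143.]
top 0.35 266 286 196 252 [192.  87.  72.]
side 0.86 386 403 204 242 [ 42. 135. 125.]
side 0.77 325 339 181 217 [165.  46.  41.]
side 0.72 377 393 177 213 [ 56. 127.  65.]
side 0.56 352 369 190 228 [159. 132.  70.]
```

View pics/crop.png

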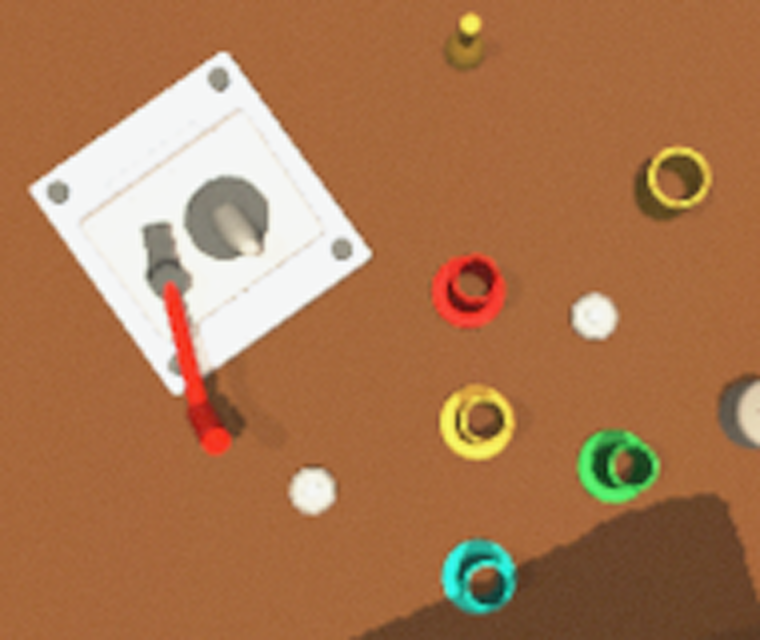

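The crop confirms that only the one at crop (478,422) is brass with a flange. Red (470,290), green (618,465) and turquoise (480,577) are decoys, and the tube at (678,178) has no flange. Next is a wrist view covering both the casing and the fixture.

Run:
```python
from h import *
print(delta([.45,0,.30],R.from_euler('xyz',[180,0,35],degrees=True)))
```

```text
(array([ 401.6, -422. ,  -77.4]), array([-0. ,  0. , -8.2]))
```

Request:
{"name": "move_arm", "arguments": {
  "increments": [
    [0.2, 40, -42, -77, 0, 0, -8],
    [0.2, 80, -84, -77, 0, 0, -8],
    [0.2, 120, -126, -77, 0, 0, -8],
    [0.2, 160, -168, -77, 0, 0, -8],
    [0.2, 200, -210, -77, 0, 0, -8]
  ]
}}

```text
clock: 2.42
ee_pos: [0.3643, -0.2843, 0.3]
eef_rot: [179.9, -0.0, 34.8]
wrist_force: [-0.2, -0.3, -0.4]
width: 0.0535
grip_force: 0.0
```

Run:
```python
from h import *
print(monitor.sense())
print(delta([.45,0,.30],R.from_euler('xyz',[180,0,35],degrees=True)))
```

```text
{'clock': 2.425, 'joint_pos': array([-5.18754193e+01,  1.18984109e+01,  9.86107459e+01,  2.59106042e-02,
        6.94103639e+01,  3.35445375e+00]), 'qvel': array([ 49.11484211, -18.02438376,  25.29701096,   0.13384052,
        -7.52718648,  48.26076322]), 'joint_efforts': array([ -4.62295443, -28.49480689, -18.03104103,  -0.11979262,
         0.27470341,  -0.58253858]), 'ee_pos': array([ 0.36434991, -0.28425894,  0.3000022 ]), 'eef_rot': array([ 1.79921080e+02, -2.89356731e-02,  3.47610518e+01]), 'wrist_force': array([-0.18567918, -0.26372301, -0.41196539]), 'torque': array([ 0.01569981, -0.01408367, -0.02166641]), 'grip_force': 0.0, 'width': 0.05347263031506824}
(array([ 2.324e+02, -1.847e+02, -1.000e-01]), array([ 0.1, -0. , -0.2]))
```

Request:
{"name": "move_arm", "arguments": {
  "increments": [
    [0.2, 46, -36, 0, 0, 0, 0],
    [0.2, 94, -74, 0, 0, 0, 0],
    [0.2, 142, -112, 0, 0, 0, 0],
    [0.2, 190, -150, 0, 0, 0, 0],
    [0.2, 229, -182, 0, 0, 0, 0]
  ]
}}

```text
clock: 3.05
ee_pos: [0.4485, -0.0037, 0.2999]
eef_rot: [180.0, -0.0, 34.9]
wrist_force: [0.2, -0.8, 0.5]
width: 0.052
grip_force: 0.0
```

Run:
```python
from h import *
print(tool()[0])
optics.camera('wrist');optics.camera('wrist');optics.camera('wrist')
print(tool()[0])
snap('wrist','w1.png',scale=1.25)
np.savez('w1cal.npz',*cal('wrist'))
for t in('casing','spigot','spigot_tip','lever','lever_grip','lever_pivot'):
    try: print(t,[(np.round(b['position'],3).tolist(),round(b['conf'],2),proj('wrist',b['position'])[0].round().tolist()) for b in optics.boxes_of('wrist',t)])
    except Exception as e: print(t,e)
```

```text
[ 0.44845566 -0.00367705  0.29990603]
[ 0.44815125 -0.00376818  0.29968919]
casing [([0.548, -0.086, 0.053], 0.87, [407.0, 145.0]), ([0.468, -0.087, 0.055], 0.79, [373.0, 190.0]), ([0.438, -0.169, 0.021], 0.65, [398.0, 227.0])]
spigot [([0.579, 0.074, 0.094], 0.62, [326.0, 45.0])]
spigot_tip [([0.581, 0.08, 0.096], 0.82, [323.0, 40.0])]
lever [([0.524, 0.092, 0.108], 0.61, [286.0, 76.0])]
lever_grip [([0.527, 0.088, 0.11], 0.68, [290.0, 76.0])]
lever_pivot [([0.528, 0.092, 0.115], 0.74, [287.0, 72.0])]
```

View pics/w1.png

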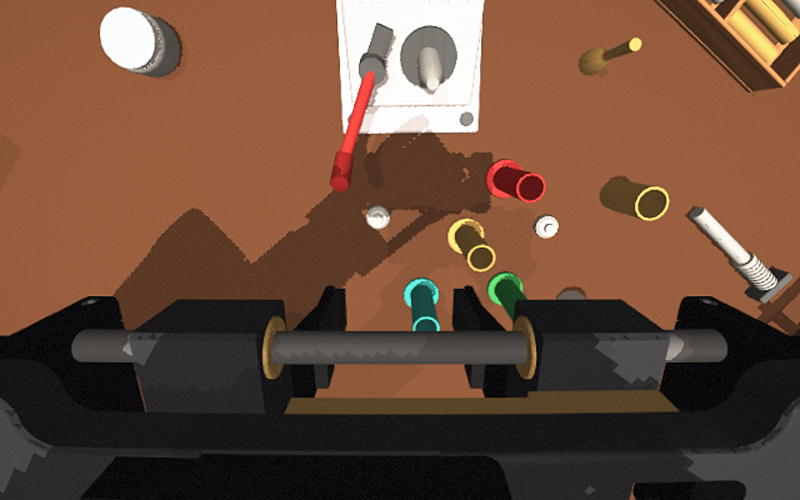

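The wrist view shows the casing's tube mouth at (481,258), flange near (465,236), seat disc at (429,56), spigot tip at (431,86), pivot boss at (371,68) and grip top at (341,183), all in 1.25x pixels. Next I take enlarged crops of the fixture for an exact fit.

Run:
```python
from h import *
a=snap('wrist');b=snap('side');
A=cv2.resize(a[0:160,255:405],None,fx=3.6,fy=3.6,interpolation=cv2.INTER_CUBIC)
B=cv2.resize(b[190:270,235:345],None,fx=3.6,fy=3.6,interpolation=cv2.INTER_CUBIC)
o=np.zeros((576,800,3),np.uint8);o[:576,:400]=A[:,:400] if A.shape[1]>400 else A
o[:288,400:796]=B
cc=cv2.resize(a[160:240,350:430],None,fx=3.6,fy=3.6,interpolation=cv2.INTER_CUBIC);o[288:576,400:688]=cc
cv2.imwrite('pics/m.png',o[:,:,::-1])
```

```text
(no output)
```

View pics/m.png

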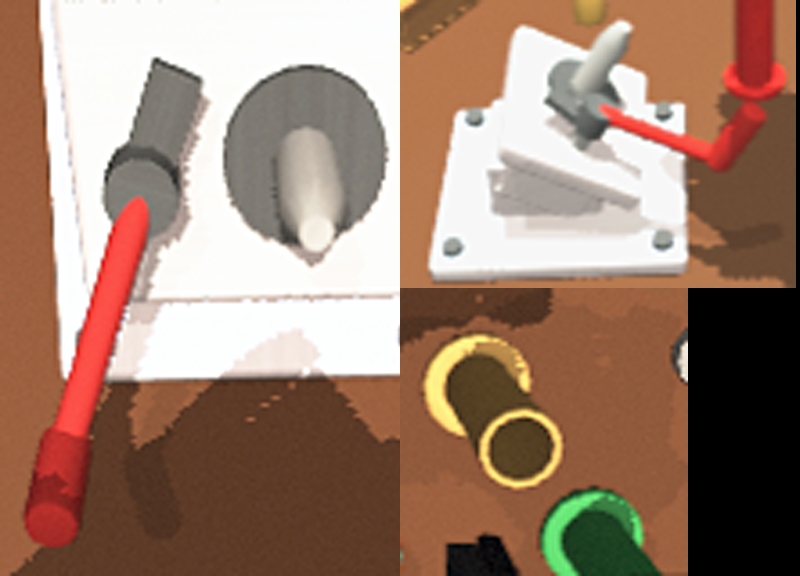

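The crops show, on the left, the spigot tip end at (318,234), the seat rim at x 224–386 with its top at y 65, and the grip top at (52,524). In the side crop the tip is at (622,30) and the grip top at (755,113). Bottom right is the casing mouth centre at (521,448) and the flange at (478,385).

```bash
cat > fit.py <<'E'
from h import *
from scipy.optimize import least_squares
def frame(q):
    x,y,ps=q[:3]; Rs=R.from_euler('z',ps)*R.from_euler('y',-30,degrees=True)
    return np.array([x,y,.088]),Rs
def pts(q):
    o,Rs=frame(q); f=q[3]
    return dict(tip=o+Rs.apply([0,0,.058]),seat=o,grip=o+Rs.apply([-.08*np.cos(f),.052+.08*np.sin(f),.095]),
      l=o+Rs.apply([0,.027,0]),r=o+Rs.apply([0,-.027,0]),t=o+Rs.apply([.027,0,0]))
w=lambda u,v:(u/3.6+255,v/3.6); s=lambda u,v:((u-400)/3.6+235,v/3.6+190); t=lambda u,v:(u/4+230,v/4+140)
obs=[('wrist','tip',w(318,234)),('wrist','grip',w(52,524)),('wrist','l',w(224,158)),('wrist','r',w(386,158)),('wrist','t',w(306,65)),
 ('side','tip',s(622,30)),('side','grip',s(755,113)),('top','tip',t(255,247)),('top','grip',t(215,440)),('top','seat',t(227,218))]
C={c:cal(c) for c in('wrist','side','top')}
def pj(c,P): K,d,r,tt=C[c]; return cv2.projectPoints(np.array(P).reshape(1,1,3),r,tt,K,d)[0].ravel()
def res(q,cams=('wrist','side','top')):
    P=pts(q); return np.concatenate([pj(c,P[n])-np.array(o) for c,n,o in obs if c in cams])
for cams in (('wrist','side','top'),('wrist',),('side','top')):
    f=least_squares(lambda q:res(q,cams),[.58,.08,.6,0.])
    print(cams,f.x.round(4),np.degrees(f.x[2:]).round(1),res(f.x,cams).reshape(-1,2).round(1).tolist())
for c,u,z in(('wrist',(( 521-400)/3.6+350,(448-288)/3.6+160),.1),('wrist',((478-400)/3.6+350,(385-288)/3.6+160),.008),('top',t(488,417),.1),('top',t(478,423),.008)):
    print(c,z,atz(c,[u],z).round(4))
E
python3 fit.py
```

```text
('wrist', 'side', 'top') [0.5897 0.062  0.6219 0.3825] [35.6 21.9] [[-0.2, -0.6], [-0.1, 0.8], [-0.5, 1.1], [0.7, 0.4], [0.7, 0.7], [-0.9, -1.8], [-1.3, -1.5], [-2.6, -0.2], [-0.6, 0.0], [-1.0, -0.3]]
('wrist',) [0.59   0.0624 0.6182 0.3747] [35.4 21.5] [[-0.5, -1.1], [-0.1, 0.3], [-0.6, 0.6], [0.6, 0.1], [0.6, 0.3]]
('side', 'top') [0.5882 0.059  0.6015 0.3758] [34.5 21.5] [[0.3, -2.1], [-0.7, -1.4], [-1.5, 0.6], [-0.4, 0.6], [0.2, 0.3]]
wrist 0.1 [[ 0.466  -0.0966  0.1   ]]
wrist 0.008 [[ 0.4665 -0.0966  0.008 ]]
top 0.1 [[ 0.4663 -0.1016  0.1   ]]
top 0.008 [[ 0.4641 -0.1006  0.008 ]]
```

Run:
```python
from h import *
G=R.from_euler('xyz',[180,0,35],degrees=True)
print(delta([.4663,-.097,.2],G),delta([.4663,-.097,.056],G))
```

```text
(array([-36.3,  84.6,  99.5]), array([ 0. ,  0. , -0.3])) (array([-36.3,  84.6, 243.5]), array([ 0. ,  0. , -0.3]))
```

Request:
{"name": "move_arm", "arguments": {
  "increments": [
    [0.25, -18, 42, 30, 0, 0, 0],
    [0.25, -36.3, 84.6, 60, 0, 0, 0],
    [0.25, -36.3, 84.6, 110, 0, 0, 0],
    [0.25, -36.3, 84.6, 140, 0, 0, 0],
    [0.25, -36.3, 84.6, 150, 0, 0, 0]
  ]
}}

```text
clock: 4.28
ee_pos: [0.4654, -0.0962, 0.1479]
eef_rot: [-179.8, 0.1, 34.7]
wrist_force: [-0.0, 0.3, 0.2]
width: 0.0543
grip_force: 0.0
```

Run:
```python
from h import *
snap('wrist','w2.png',(200,200,450,400),3)
G=R.from_euler('xyz',[180,0,35],degrees=True)
print(tool()[0],delta([.4663,-.097,.056],G))
# inner bore circle expected px
print(proj('wrist',[[.4663,-.097,.1],[.4663,-.097,.008]]))
```

```text
[ 0.46561816 -0.0961057   0.14783148] (array([ 0.2,  1.4, 91.8]), array([-0.2,  0.1, -0.2]))
[[320.93039259 218.86517377]
 [320.69848347 188.7363018 ]]
```

View pics/w2.png

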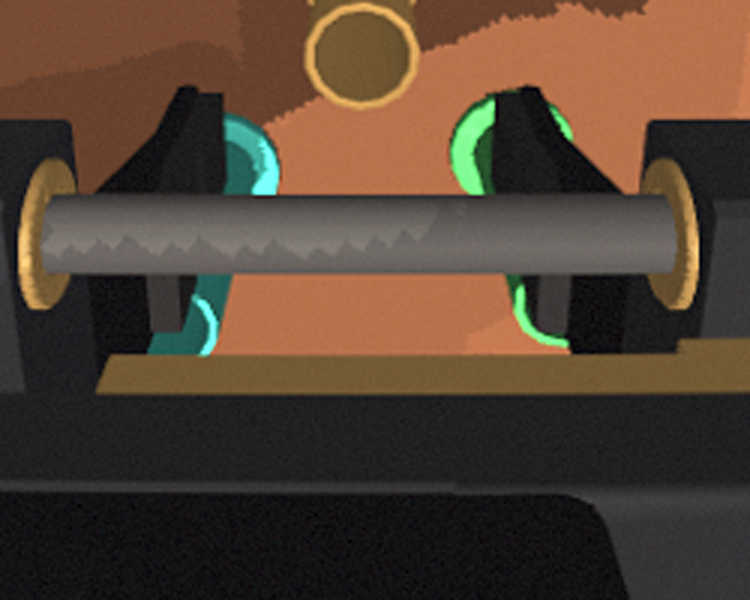

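The casing mouth at crop (362,55), i.e. pixel (320.7,218.3), matches the prediction (320.9,218.9) and lies between the fingers. The neighbours are about 70 mm off in tool x. I descend and grip.

Request:
{"name": "move_arm", "arguments": {
  "increments": [
    [0.25, 0.2, 1, 40, 0, 0, 0],
    [0.25, 0.2, 1, 75, 0, 0, 0],
    [0.25, 0.2, 1, 92, 0, 0, 0],
    [0.25, 0.2, 1, 92, 0, 0, 0],
    [0.25, 0.2, 1, 92, 0, 0, 0]
  ],
  "squeeze": 25
}}

```text
clock: 4.95
ee_pos: [0.4685, -0.0972, 0.0588]
eef_rot: [179.9, -0.1, 34.8]
wrist_force: [-0.2, 0.6, 1.0]
width: 0.0545
grip_force: 0.0
```

Request:
{"name": "move_arm", "arguments": {
  "increments": [
    [-0.6, 0, 0, 0, 0, 0, 0],
    [-0.6, 0, 0, 0, 0, 0, 0],
    [-0.6, 0, 0, 0, 0, 0, 0],
    [-0.6, 0, 0, 0, 0, 0, 0],
    [-0.6, 0, 0, 0, 0, 0, 0]
  ],
  "squeeze": 25
}}

```text
clock: 5.58
ee_pos: [0.4673, -0.0967, 0.0578]
eef_rot: [180.0, -0.0, 34.8]
wrist_force: [-1.2, 0.9, 3.8]
width: 0.0293
grip_force: 25.0
```

Run:
```python
from h import *
s=monitor.sense();print(s['ee_pos'],s['eef_rot'],s['width'],s['grip_force'],s['wrist_force'],s['joint_pos'].round(1))
```

```text
[ 0.46725355 -0.09668344  0.0577621 ] [ 1.79999008e+02 -2.86372063e-03  3.48057859e+01] 0.029275102706919538 24.974687372814515 [-1.2269214   0.93408216  3.75325872] [-25.1  35.6 110.8   0.   33.6  30. ]
```

```bash
cat > sp.py <<'E'
from h import *
O=np.array([.590,.0622,.088]); RS=R.from_euler('z',35.5,degrees=True)*R.from_euler('y',-30,degrees=True)
RT=RS*R.from_euler('x',180,degrees=True)
def tgt(zf,dx=0,dy=0): # TCP pose for flange underside at height zf above seat
    return O+RS.apply([dx,dy,zf+.0578]),RT
E
python3 - <<'E'
from sp import *
p,r=tgt(.098); print(p,delta(p,r))
E
```

```text
[0.5265804  0.01696324 0.22292676] (array([ 113.6,  -59.4, -165.2]), array([ 0.2, 30. , -0.7]))
```

Request:
{"name": "move_arm", "arguments": {
  "increments": [
    [-0.6, 0, 0, -30, 0, 0, 0],
    [-0.6, 0, 0, -70, 0, 0, 0],
    [-0.6, 0, 0, -110, 0, 0, 0],
    [-0.6, 0, 0, -150, 0, 0, 0],
    [-0.6, 0, 0, -170, 0, 0, 0]
  ]
}}

```text
clock: 6.2
ee_pos: [0.4678, -0.097, 0.2293]
eef_rot: [179.9, -0.1, 34.8]
wrist_force: [0.0, 0.5, -3.4]
width: 0.0296
grip_force: 25.0
```

Run:
```python
from sp import *
p,r=tgt(.098); print(p,delta(p,r)); s=monitor.sense(); print(s['joint_pos'].round(1),s['wrist_force'],s['torque'],s['ee_pos'],s['width'])
```

```text
[0.5265804  0.01696324 0.22292676] (array([113.3, -60. ,   6.4]), array([ 0.3, 29.9, -0.6]))
[-25.1  18.3 102.3  -0.   59.2  30. ] [ 0.03582963  0.50637051 -3.36525621] [-0.00249392 -0.04309242 -0.00220271] [ 0.46777577 -0.09696331  0.22927437] 0.029562313072237112
```

Request:
{"name": "move_arm", "arguments": {
  "increments": [
    [-0.6, 25, -12, -10, 0, 6, 0],
    [-0.6, 50, -24, -10, 0, 12, 0],
    [-0.6, 75, -36, -10, 0, 18, 0],
    [-0.6, 95, -48, -5, 0, 24, -0.3],
    [-0.6, 113, -60, 0, 0.3, 30, -0.6]
  ]
}}

```text
clock: 6.82
ee_pos: [0.5255, 0.0178, 0.2272]
eef_rot: [-179.9, -30.1, 35.4]
wrist_force: [-0.0, 0.5, -1.9]
width: 0.0296
grip_force: 25.0
```

Run:
```python
from sp import *
for i in range(4): im=snap('wrist')
p,r=tgt(.098); print(p,delta(p,r)); s=monitor.sense(); print(s['joint_pos'].round(1),s['ee_pos'],s['eef_rot'],s['width'])
a=snap('wrist'); b=snap('side'); t=snap('top')
o=np.zeros((600,800,3),np.uint8)
o[:500]=cv2.resize(a,(800,500))
o[300:600,:400]=cv2.resize(b[170:290,230:390],(400,300)); o[300:600,400:]=cv2.resize(t[150:270,240:400],(400,300))
cv2.imwrite('pics/m2.png',o[:,:,::-1])
```

```text
[0.5265804  0.01696324 0.22292676] (array([-1. ,  0.5,  4.1]), array([-0.1,  0.2, -0.1]))
[-26.   17.2 114.1  41.4  41.5  -1.3] [0.52531481 0.01666635 0.22694771] [-179.79637735  -29.84958362   35.34302634] 0.02967884538237932
```

View pics/m2.png

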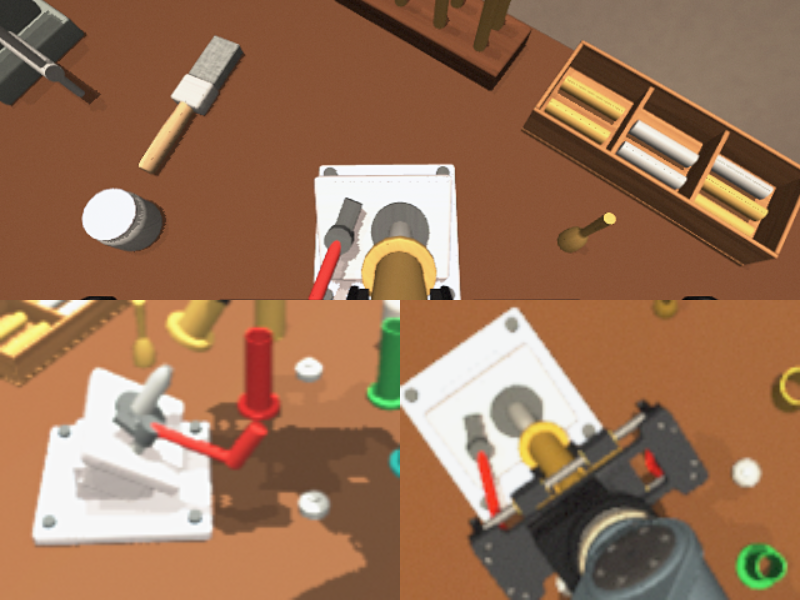

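The wrist part shows the seat disc at x 371–429 (centre 400), the flange at x 361–437 (centre 399), and the spigot going into the mouth of the bore. It is well aligned sideways; I check the x direction numerically.

Run:
```python
from sp import *
a=snap('wrist').astype(int)
p,Rt=tool()
g=a.sum(2)
for c in (312,316,320,324,328): print(c,'rows',[(r,g[r,c]) for r in range(157,175)][::1] if c==320 else '')
for r in (176,180,184): print(r,[(c,g[r,c]) for c in list(range(292,303))+list(range(337,348))])
sc=[O+RS.apply([.027*np.cos(t),.027*np.sin(t),0]) for t in (0,np.pi/2,-np.pi/2)]
print('seat t,l,r',proj('wrist',sc).round(1).tolist())
# flange far-top edge (tool frame): flange upper rim at TCP z +49.8, lower 57.8
fl=[p+Rt.apply([.024*np.cos(t)-0.000,.024*np.sin(t),z]) for z in(.0498,.0578) for t in(0,np.pi/2,-np.pi/2)]
print('flange',proj('wrist',fl).round(1).tolist())
fm=(a[:,:,0]>150)&(a[:,:,0]-a[:,:,2]>60)
ys,xs=np.nonzero(fm[185:240,280:360]);print(ys.min()+185,xs.min()+280,xs.max()+280, [ (r,np.nonzero(fm[r,280:360])[0][[0,-1]]+280) for r in range(192,222,4)])
```

```text
312 rows 
316 rows 
320 rows [(157, np.int64(745)), (158, np.int64(744)), (159, np.int64(744)), (160, np.int64(746)), (161, np.int64(755)), (162, np.int64(755)), (163, np.int64(320)), (164, np.int64(314)), (165, np.int64(331)), (166, np.int64(336)), (167, np.int64(335)), (168, np.int64(333)), (169, np.int64(343)), (170, np.int64(332)), (171, np.int64(339)), (172, np.int64(329)), (173, np.int64(334)), (174, np.int64(329))]
324 rows 
328 rows 
176 [(292, np.int64(729)), (293, np.int64(729)), (294, np.int64(729)), (295, np.int64(743)), (296, np.int64(750)), (297, np.int64(699)), (298, np.int64(386)), (299, np.int64(342)), (300, np.int64(347)), (301, np.int64(342)), (302, np.int64(345)), (337, np.int64(347)), (338, np.int64(336)), (339, np.int64(419)), (340, np.int64(680)), (341, np.int64(756)), (342, np.int64(745)), (343, np.int64(741)), (344, np.int64(742)), (345, np.int64(742)), (346, np.int64(744)), (347, np.int64(742))]
180 [(292, np.int64(734)), (293, np.int64(736)), (294, np.int64(743)), (295, np.int64(741)), (296, np.int64(583)), (297, np.int64(309)), (298, np.int64(333)), (299, 
[... 497 characters left out ...]
(348)), (300, np.int64(351)), (301, np.int64(346)), (302, np.int64(338)), (337, np.int64(341)), (338, np.int64(344)), (339, np.int64(349)), (340, np.int64(350)), (341, np.int64(356)), (342, np.int64(628)), (343, np.int64(757)), (344, np.int64(747)), (345, np.int64(744)), (346, np.int64(744)), (347, np.int64(744))]
seat t,l,r [[318.8, 162.7], [295.2, 186.3], [342.4, 186.2]]
flange [[319.2, 187.8], [350.2, 217.9], [288.2, 217.9], [319.2, 185.3], [349.2, 214.4], [289.2, 214.4]]
189 289 348 [(192, array([306, 332])), (196, array([299, 338])), (200, array([296, 342])), (204, array([293, 344])), (208, array([291, 346])), (212, array([290, 347])), (216, array([289, 348])), (220, array([289, 348]))]
```

Run:
```python
from sp import *
for z in (.06,.03): p,r=tgt(z,.0008,0); print(z,delta(p,r))
```

```text
0.06 (array([-1.5, -0.4, 42.6]), array([-0. ,  0. , -0.1]))
0.03 (array([-1.5, -0.4, 72.6]), array([-0. ,  0. , -0.1]))
```

Run:
```python
from sp import *
L=[]
for i in range(8):
    optics.camera('wrist'); p,r=tgt(.06,.0008,0); L.append(delta(p,r)[0])
print(np.array(L).tolist(),np.mean(L,0))
```

```text
[[-1.5, -0.3, 42.6], [-1.4, -0.1, 42.6], [-1.3, 0.1, 42.5], [-1.3, 0.2, 42.5], [-1.2, 0.3, 42.4], [-1.1, 0.4, 42.4], [-1.1, 0.5, 42.4], [-1.0, 0.5, 42.3]] [-1.2375  0.2    42.4625]
```

Request:
{"name": "move_arm", "arguments": {
  "increments": [
    [-0.6, -1.3, 0, 12, 0, 0, 0],
    [-0.6, -1.3, 0, 24, 0, 0, 0],
    [-0.6, -1.3, 0, 36, 0, 0, 0],
    [-0.6, -1.3, 0, 43, 0, 0, 0],
    [-0.6, -1.3, 0, 50, 0, 0, 0]
  ]
}}

```text
clock: 8.25
ee_pos: [0.5454, 0.0312, 0.1829]
eef_rot: [-179.8, -30.0, 35.4]
wrist_force: [0.2, 0.7, -2.3]
width: 0.0292
grip_force: 25.0
```

Run:
```python
from sp import *
a=snap('wrist')
p,r=tgt(0,.0008,0); print(delta(p,r)); s=monitor.sense(); print(s['wrist_force'],s['torque'],RS.inv().apply(s['wrist_force']))
cv2.imwrite('pics/m3.png',cv2.resize(a[100:300,220:420],(600,600),interpolation=cv2.INTER_CUBIC)[:,:,::-1])
```

```text
(array([ 0.6,  0.9, 51.1]), array([-0.2,  0. , -0.1]))
[-0.24304914  1.12830934 -2.21974434] [-0.3201646   0.40242713 -0.00692799] [-0.71380196  1.05971349 -2.15102623]
```

View pics/m3.png

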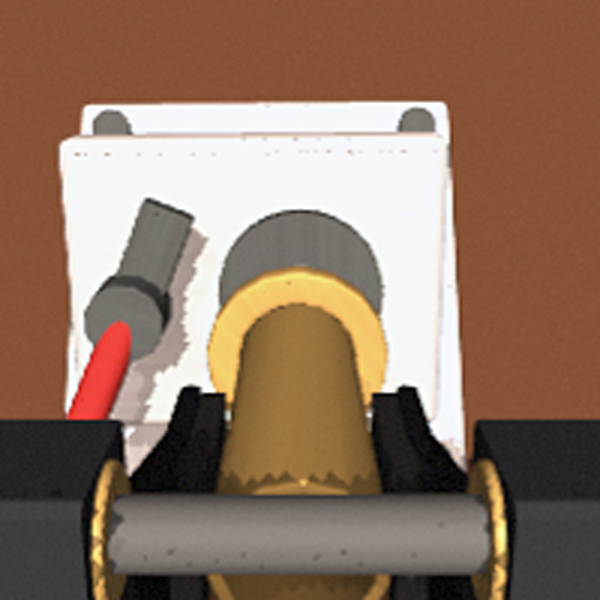

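The flange is 7 mm onto the spigot's taper: flange centre at crop x≈298, seat centre at x≈302, so it is about 1 mm off in tool +y. I correct this and lower slowly.

Request:
{"name": "move_arm", "arguments": {
  "increments": [
    [-0.6, 0.4, 1, 4, 0, 0, 0],
    [-0.6, 0.4, 1, 9, 0, 0, 0],
    [-0.6, 0.4, 1, 14, 0, 0, 0],
    [-0.6, 0.4, 1, 19, 0, 0, 0],
    [-0.6, 0.4, 1, 24, 0, 0, 0]
  ]
}}

```text
clock: 8.93
ee_pos: [0.556, 0.0374, 0.1627]
eef_rot: [-179.8, -30.0, 35.4]
wrist_force: [0.8, 0.3, -1.3]
width: 0.0289
grip_force: 25.0
```

Run:
```python
from sp import *
for i in range(2):snap('wrist')
p,r=tgt(0,.0008,0); print(delta(p,r)); s=monitor.sense(); print(s['torque'],RS.inv().apply(s['wrist_force']))
a=snap('wrist').astype(int);g=a.sum(2)
```

```text
(array([ 0.1, -0.1, 27.8]), array([-0.1,  0. , -0.1]))
[-0.30442721  0.38183489  0.00329739] [-1.7421421  0.4890401 -1.1152068]
```

Request:
{"name": "move_arm", "arguments": {
  "increments": [
    [-0.6, 0, 0, 5, 0, 0, 0],
    [-0.6, 0, 0, 10, 0, 0, 0],
    [-0.6, 0, 0, 15, 0, 0, 0],
    [-0.6, 0, 0, 20, 0, 0, 0],
    [-0.6, 0, 0, 23, 0, 0, 0]
  ]
}}

```text
clock: 9.7
ee_pos: [0.5652, 0.0442, 0.1427]
eef_rot: [-179.8, -30.0, 35.4]
wrist_force: [0.5, -0.2, -1.3]
width: 0.0293
grip_force: 25.0
```

Run:
```python
from sp import *
for i in range(2):snap('wrist')
p,r=tgt(0,.0008,0); print(delta(p,r)); s=monitor.sense(); print(s['torque'],RS.inv().apply(s['wrist_force']))
```

```text
(array([ 0. , -0.2,  4.9]), array([-0.1,  0. , -0.1]))
[-0.27301397  0.42757134  0.01800564] [-0.57261701 -0.21075479 -1.83082692]
```

Request:
{"name": "move_arm", "arguments": {
  "increments": [
    [-0.6, 0, 0, 1, 0, 0, 0],
    [-0.6, 0, 0, 2, 0, 0, 0],
    [-0.6, 0, 0, 3, 0, 0, 0],
    [-0.6, 0, 0, 4, 0, 0, 0],
    [-0.6, 0, 0, 4, 0, 0, 0]
  ]
}}

```text
clock: 10.42
ee_pos: [0.5668, 0.0452, 0.1396]
eef_rot: [-179.8, -30.0, 35.4]
wrist_force: [0.1, 0.4, -1.7]
width: 0.0293
grip_force: 25.0
```

Request:
{"name": "move_arm", "arguments": {
  "increments": [
    [-0.6, 0, 0, 0.7, 0, 0, 0],
    [-0.6, 0, 0, 1.4, 0, 0, 0],
    [-0.6, 0, 0, 2.1, 0, 0, 0],
    [-0.6, 0, 0, 2.8, 0, 0, 0],
    [-0.6, 0, 0, 2.8, 0, 0, 0]
  ]
}}

```text
clock: 11.05
ee_pos: [0.5671, 0.0456, 0.1388]
eef_rot: [-179.9, -30.1, 35.4]
wrist_force: [-10.8, -5.5, 16.1]
width: 0.0296
grip_force: 25.0
```

Run:
```python
from sp import *
a=snap('wrist')
p,r=tgt(0,.0008,0); print(delta(p,r)); s=monitor.sense(); print(s['torque'],RS.inv().apply(s['wrist_force']))
```

```text
(array([-0.1, -0.2,  0.4]), array([-0. , -0.1, -0.1]))
[-0.33613386  0.89986234  0.14233544] [-2.72181801  1.97803154 19.14155296]
```

There is firm contact of 19 N along the axis at height 0.4 mm, so the casing is home. I ease off, open, and retreat along the axis.

Request:
{"name": "move_arm", "arguments": {
  "increments": [
    [-0.6, 0, 0, -1.5, 0, 0, 0],
    [0.2, 0, 0, -1.5, 0, 0, 0],
    [0.2, 0, 0, -1.5, 0, 0, 0],
    [0.2, 0, 0, -1.5, 0, 0, 0],
    [0.2, 0, 0, -1.5, 0, 0, 0]
  ]
}}

```text
clock: 11.72
ee_pos: [0.5674, 0.0457, 0.1384]
eef_rot: [-179.8, -30.0, 35.4]
wrist_force: [0.6, 0.1, -0.7]
width: 0.051
grip_force: 0.0
```

Request:
{"name": "move_arm", "arguments": {
  "increments": [
    [0.2, 0, 0, -20, 0, 0, 0],
    [0.2, 0, 0, -50, 0, 0, 0],
    [0.2, 0, 0, -80, 0, 0, 0],
    [0.2, 0, 0, -110, 0, 0, 0],
    [0.2, 0, 0, -110, 0, 0, 0]
  ]
}}

```text
clock: 12.35
ee_pos: [0.5232, 0.0127, 0.2354]
eef_rot: [179.9, -30.1, 35.4]
wrist_force: [0.7, 0.0, 0.1]
width: 0.0524
grip_force: 0.0
```

Run:
```python
from sp import *
for i in range(3): a=snap('wrist')
s=snap('side')
np.save('a.npy',a)
o=np.zeros((600,800,3),np.uint8)
o[:500]=cv2.resize(a,(800,500)); o[300:600,:400]=cv2.resize(s[170:290,230:390],(400,300))
cv2.imwrite('pics/m4.png',o[:,:,::-1])
f=.375
gt=lambda f,h:O+RS.apply([-.08*np.cos(f),.052+.08*np.sin(f),h])
print('grip top pred',proj('wrist',[gt(.36,.095),gt(.38,.095),gt(.40,.095)]),'casing top pred',proj('wrist',[O+RS.apply([0,0,.1])]))
p=O+RS.apply([-.08*np.cos(f),.052+.08*np.sin(f),.09]); print(tool()[0]); 
for yaw in (0,-22): print(yaw,delta(gt(f,.135),RS*R.from_euler('z',yaw,degrees=True)*R.from_euler('x',180,degrees=True)))
print(monitor.sense()['joint_pos'].round(1))
r=a.astype(int); m=(r[:,:,0]>90)&(r[:,:,0]>2.2*r[:,:,1]); ys,xs=np.nonzero(m[:,200:330]);
```

```text
grip top pred [[233.08588704 286.05202934]
 [231.42761845 285.50151907]
 [229.77750697 284.92234858]] casing top pred [[319.43429008 211.19679831]]
[0.52238193 0.01393724 0.2327951 ]
0 (array([-75.1, -81. ,  32.3]), array([-0.2,  0. , -0.1]))
-22 (array([-75.1, -81. ,  32.3]), array([-0.2,  0.1, 21.9]))
[-26.6  16.4 114.   41.   42.5  -1.1]
```

View pics/m4.png

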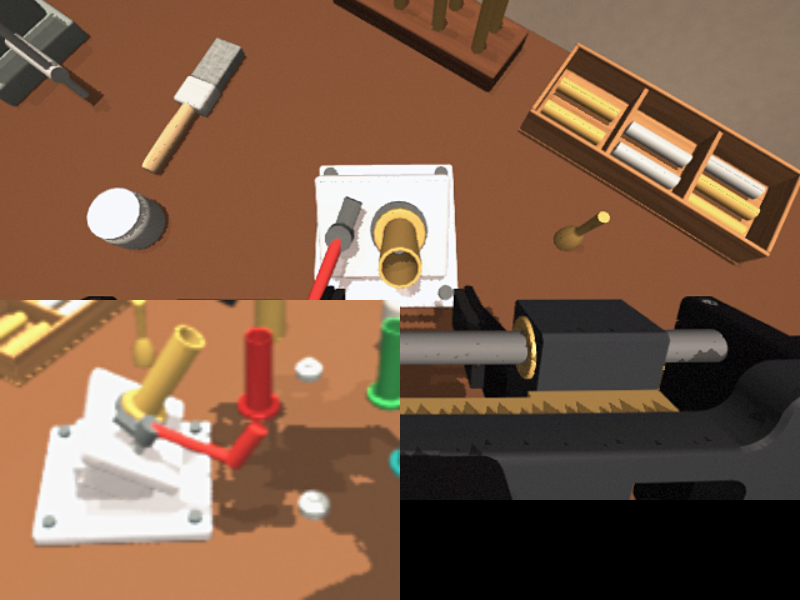

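The picture shows the casing seated on the spigot with its flange on the seat (side inset, around (140,400)), and the lever clear of it. Next I move over the grip post, turned with the lever.

Request:
{"name": "move_arm", "arguments": {
  "increments": [
    [0.2, -18, -20, 0, 0, 0, 5],
    [0.2, -38, -40, 5, 0, 0, 10],
    [0.2, -57, -60, 15, 0, 0, 15],
    [0.2, -75, -81, 25, 0, 0, 22],
    [0.2, -75, -81, 32, 0, 0, 22]
  ]
}}

```text
clock: 13.18
ee_pos: [0.4334, 0.0528, 0.1671]
eef_rot: [-167.4, -27.3, 10.4]
wrist_force: [-0.3, -0.7, 0.3]
width: 0.0523
grip_force: 0.0
```

```bash
cat >> sp.py <<'E'
gt=lambda f,h:O+RS.apply([-.08*np.cos(f),.052+.08*np.sin(f),h])
lr=lambda f:RS*R.from_euler('z',-f)*R.from_euler('x',180,degrees=True)
E
python3 - <<'E'
from sp import *
for i in range(3): a=snap('wrist')
f=.375
p,Rt=tool()
print(delta(gt(f,.059),lr(f)),monitor.sense()['joint_pos'].round(1))
print(proj('wrist',[gt(.35,.095),gt(f,.095),gt(.4,.095)]))
# red top face: bright red circle
r=a.astype(int); m=(r[:,:,0]>80)&(r[:,:,0]>2.0*r[:,:,1]+20)
o=cv2.resize(a[120:320,220:420],(600,600)); cv2.imwrite('pics/m5.png',o[:,:,::-1])
E
```

```text
(array([-1.9, -1.3, 76.3]), array([-0.1,  0. , -0.5])) [-27.6  19.4 130.2  61.4  30.6  -5.3]
[[320.30112694 224.5747282 ]
 [317.61529347 224.62857093]
 [314.92894212 224.61959759]]
```

View pics/m5.png

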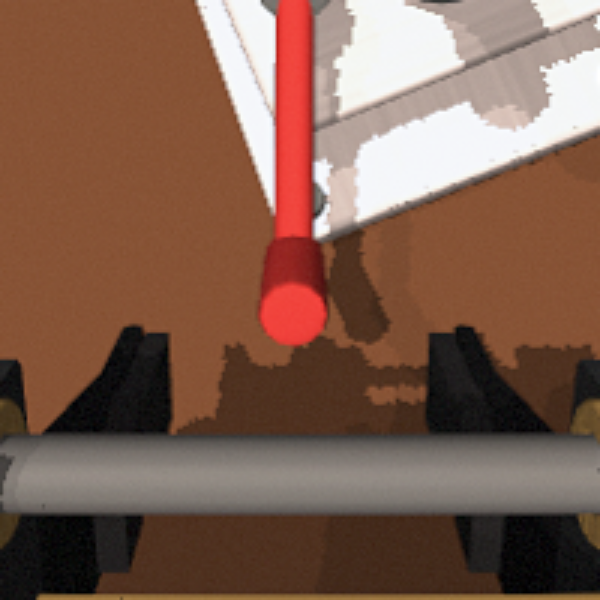

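The post top is at crop (294,315), i.e. pixel (318,225), as predicted and between the fingers. I descend around it and close gently.

Request:
{"name": "move_arm", "arguments": {
  "increments": [
    [0.2, -1.5, -1, 18, 0, 0, 0],
    [0.2, -1.5, -1, 36, 0, 0, 0],
    [0.2, -1.5, -1, 54, 0, 0, 0],
    [0.2, -1.5, -1, 70, 0, 0, 0],
    [0.2, -1.5, -1, 75, 0, 0, 0]
  ],
  "squeeze": 8
}}

```text
clock: 13.95
ee_pos: [0.4664, 0.0735, 0.103]
eef_rot: [-167.7, -27.7, 10.5]
wrist_force: [-0.9, -0.6, 0.2]
width: 0.052
grip_force: 0.0
```

Run:
```python
from sp import *
s=monitor.sense();print(delta(gt(.375,.059),lr(.375)),s['joint_pos'].round(1),s['wrist_force'])
```

```text
(array([-0.6, -0.2,  1. ]), array([-0.1, -0. , -0.5])) [-21.5  31.6 130.   87.8  24.9 -28.8] [-0.92513928 -0.59107885  0.21253912]
```

Request:
{"name": "move_arm", "arguments": {
  "increments": [
    [-0.8, 0, 0, 0, 0, 0, 0],
    [-0.8, 0, 0, 0, 0, 0, 0],
    [-0.8, 0, 0, 0, 0, 0, 0],
    [-0.8, 0, 0, 0, 0, 0, 0],
    [-0.8, 0, 0, 0, 0, 0, 0]
  ],
  "squeeze": 8
}}

```text
clock: 14.58
ee_pos: [0.4646, 0.0736, 0.1035]
eef_rot: [-167.7, -27.6, 10.4]
wrist_force: [-0.4, -1.3, 3.1]
width: 0.0176
grip_force: 8.0
```

Request:
{"name": "move_arm", "arguments": {
  "increments": [
    [-0.8, 0.4, -8.4, 0, 0, 0, 6],
    [-0.8, 1.8, -16.6, 0, 0, 0, 12],
    [-0.8, 4.4, -26, 0, 0, 0, 19],
    [-0.8, 8.1, -35.1, 0, 0, 0, 26],
    [-0.8, 12.2, -42.4, 0, 0, 0, 32]
  ]
}}

```text
clock: 15.2
ee_pos: [0.4638, 0.1152, 0.1172]
eef_rot: [-154.9, -16.9, -22.6]
wrist_force: [-1.3, -2.9, 2.8]
width: 0.0178
grip_force: 8.0
```

Run:
```python
from sp import *
optics.camera('wrist')
s=monitor.sense(); p,_=tool(); q=RS.inv().apply(p-O); print(q,np.degrees(np.arctan2(q[1]-.052,-q[0])),np.hypot(q[1]-.052,q[0]),s['joint_pos'].round(1),s['wrist_force'],s['width'],s['grip_force'])
print(delta(gt(1.5,.059),lr(1.5)))
```

```text
[-0.04699835  0.11699944  0.06128146] 54.13090002764729 0.08021079833401429 [-14.4  29.  129.6  87.5  22.6  11.2] [ 0.08716686 -1.41839187  2.04129149] 0.017522053000882738 7.998586718458682
(array([ 12. , -42.2,   2.3]), array([-0. ,  0. , 31.5]))
```

Request:
{"name": "move_arm", "arguments": {
  "increments": [
    [-0.8, 0.4, -8.4, 0, 0, 0, 6],
    [-0.8, 1.8, -16.6, 0, 0, 0, 12],
    [-0.8, 4.4, -26, 0, 0, 0, 19],
    [-0.8, 8.1, -35.1, 0, 0, 0, 26],
    [-0.8, 10.7, -40, 0, 0, 0, 30]
  ]
}}

```text
clock: 15.88
ee_pos: [0.4824, 0.1464, 0.1364]
eef_rot: [-150.2, -2.9, -49.5]
wrist_force: [-1.2, -2.8, 3.2]
width: 0.0174
grip_force: 8.0
```

Request:
{"name": "move_arm", "arguments": {
  "increments": [
    [-0.8, 0, -1.4, 0, 0, 0, 1],
    [-0.8, 0.1, -2.8, 0, 0, 0, 2],
    [-0.8, 0.2, -4.2, 0, 0, 0, 3],
    [-0.8, 0.3, -5.6, 0, 0, 0, 4],
    [-0.8, 0.3, -5.6, 0, 0, 0, 4]
  ]
}}

```text
clock: 16.5
ee_pos: [0.4861, 0.1495, 0.1391]
eef_rot: [-150.0, -1.0, -52.8]
wrist_force: [-2.6, -4.0, 4.9]
width: 0.0174
grip_force: 8.0
```

```bash
cat > ang.py <<'E'
from sp import *
s=monitor.sense(); p,_=tool(); q=RS.inv().apply(p-O); print(q,np.arctan2(q[1]-.052,-q[0]),np.hypot(q[1]-.052,q[0]),s['joint_pos'].round(1),RS.inv().apply(s['wrist_force']),s['width'],s['grip_force'])
E
python3 ang.py
```

```text
[-0.00379637  0.13146962  0.06122589] 1.5230613322588478 0.07956024975873978 [ -8.1  26.2 124.8  73.4  21.1  66.3] [-1.41139729 -1.75679513  6.45250212] 0.01740116627181894 7.99873253563419
```

Request:
{"name": "move_arm", "arguments": {
  "increments": [
    [-0.8, 0, -1, 0, 0, 0, 0.7],
    [-0.8, 0, -2, 0, 0, 0, 1.4],
    [-0.8, 0.1, -3, 0, 0, 0, 2.1],
    [-0.8, 0.1, -4, 0, 0, 0, 2.8],
    [-0.8, 0.1, -4, 0, 0, 0, 2.8]
  ]
}}

```text
clock: 17.12
ee_pos: [0.4875, 0.1506, 0.1401]
eef_rot: [-150.2, 0.4, -55.2]
wrist_force: [-4.6, -8.8, 3.2]
width: 0.0175
grip_force: 8.0
```

```bash
python3 ang.py
```

```text
[-0.00172407  0.13146718  0.06118736] 1.5491043795592652 0.07948587958229579 [ -7.7  26.1 124.4  71.7  20.9  71.2] [-6.04087566 -4.52074053  7.23703349] 0.017526665961142312 7.992719979956746
```

The opposing force rises at the stop (6 N at about 1.5 rad). I release, retreat and verify.

Request:
{"name": "move_arm", "arguments": {
  "increments": [
    [0.2, 0, 0, 0, 0, 0, 0],
    [0.2, 0, 0, 0, 0, 0, 0],
    [0.2, 0, 0, 0, 0, 0, 0],
    [0.2, 0, 0, -15, 0, 0, 0],
    [0.2, 0, 0, -40, 0, 0, 0]
  ]
}}

```text
clock: 17.75
ee_pos: [0.4722, 0.1409, 0.1755]
eef_rot: [-150.1, 0.6, -55.2]
wrist_force: [0.7, -0.1, -0.2]
width: 0.0512
grip_force: 0.0
```

Request:
{"name": "move_arm", "arguments": {
  "increments": [
    [0.2, 0, 0, -30, 0, 0, 0],
    [0.2, 0, 0, -60, 0, 0, 0],
    [0.2, 0, 0, -90, 0, 0, 0],
    [0.2, 0, 0, -100, 0, 0, 0],
    [0.2, 0, 0, -100, 0, 0, 0]
  ]
}}

```text
clock: 18.38
ee_pos: [0.4322, 0.1115, 0.2627]
eef_rot: [-149.9, 0.5, -55.2]
wrist_force: [-0.2, 0.0, -0.2]
width: 0.052
grip_force: 0.0
```

Run:
```python
from sp import *
for i in range(3): a=snap('wrist')
s=snap('side');t=snap('top')
print(monitor.sense()['wrist_force'],proj('wrist',[gt(f,.095) for f in(1.4,1.45,1.5)]).tolist())
o=np.zeros((600,800,3),np.uint8)
o[:300,:480]=cv2.resize(a,(480,300)); o[300:600,:400]=cv2.resize(s[170:290,230:390],(400,300)); o[300:600,400:]=cv2.resize(t[150:270,240:400],(400,300))
o[:300,480:]=cv2.resize(a[100:240,250:400],(320,300))
cv2.imwrite('pics/m6.png',o[:,:,::-1])
```

```text
[ 0.08724418 -0.08363894  0.58294087] [[333.83596612192866, 195.33604665404235], [329.696406770159, 195.98845626820133], [325.5345031111824, 196.4411662069832]]
```

View pics/m6.png

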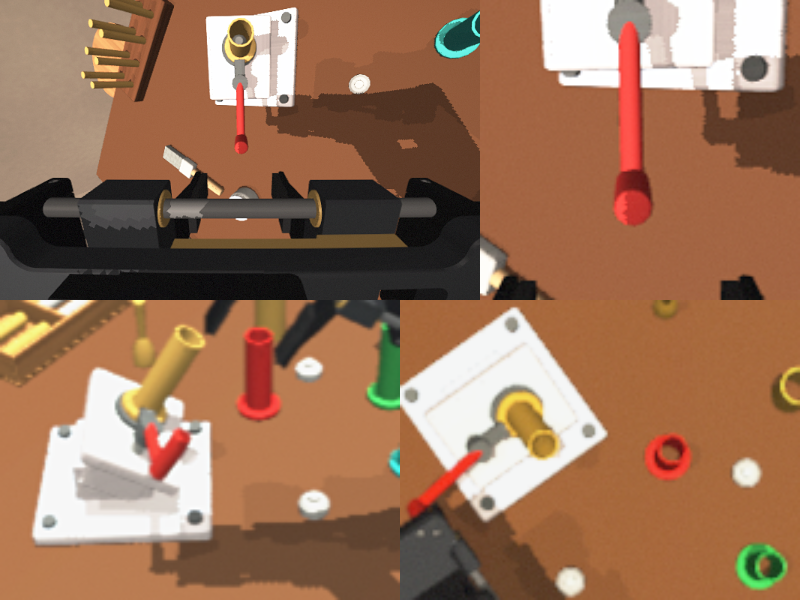

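The claw lies over the flange (side inset around (148,425), top inset around (500,435)). The grip is at its stop and the gripper is clear, so I hand in.

```bash
python3 -c "
from h import *
print(workorder.close_job())"
```

```text
the job is handed in; nothing more can be done
None
```

The brass casing is fully home on the leaning spigot, lowered under control. The cam lever is at its stop with the claw over the flange, and the job was handed in at about 19 s. The verdict was not reported back.

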